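# Open the light-curing unit after the cycle

### The arm

A 6-joint arm with a two-finger parallel gripper is mounted at the origin on a cart in front of the work surface, level with it; the furniture and walls round the work are solid. World frame = base frame: x ahead of the robot, y to its left, z up, the work surface at z = 0. Lengths are in m, angles in rad, forces in N, time in s.
With the tool pointing down it reaches from about 0.35 to 0.975 m from the base axis. Payload 4.9 kg.
Tool frame: the origin (TCP) lies at the very end of the fingers, on their centre line; the grasp point (between the pads) lies manip.grip_point_offset behind it (manip.grip_point_offset is the distance from the TCP to the grasp point, in m); z points along the fingers, y is the line along which they close (so a half turn about z gives the same grasp; the last joint's range is limited). The gripper opens to 85 mm and grips with 20 to 120 N. Pads are 22 mm wide; open, the fingers measure 114 mm over their backs; the gripper's body (76 mm by 85 mm) begins 54 mm behind the grasp point. The pads swing forward as they close: fully open they stand 13 mm farther back than shut.
Start: joints at [1.185, 0.053, 1.613, -0, 1.476, -0.119], TCP at [0.165, 0.603, 0.231] pointing down, gripper open.
Joint ranges: [-3.01, 3.01], [-1.01, 2.22], [0.06, 2.58], [-1.02, 4.17], [0.09, 2.62], [-3.14, 3.14]. Speed limits (rad/s): [2.57, 2.57, 3.14, 3.14, 3.14, 3.14].

### API

Orientations are given as a unit quaternion [w, x, y, z].
In Python, from plant import manip gives the robot as it stands.
- The arm moves only by the shell command python3 -m crank 'ROWS' [OPENING]. ROWS is JSON, a list of rows, each an object of numbers: "x", "y", "z": the shift along the tool's x, y, z in cm; "turn": the turn about the tool's z in rad. In form: [{"x": .., "y": .., "z": .., "turn": ..}, ...]. A call has 1 to 5 rows; each row shifts and turns the commanded pose from where the row before left it, along the tool's axes as they then stand; what a row does not reach is not made up. A row lasts 1/10 s, in which the tool goes at most 50 mm and 8.59 degrees, less where a joint would pass 70% of its speed; a pose out of reach is approached as far as the arm can. A call with a gripper value outside its range is refused whole. OPENING is the opening in per cent of the stroke, from 0 (shut) to 100 (fully open), set as the call begins (- or left out, the last holds). The fingers move at their own pace and stop on an object; the grip force is fixed at half the most. Time passes only in rows, so rows that do not move let the fingers close. It gives the time, the measured TCP pose, the force, the opening and the grip force at its end, in the units of the state.
- manip.state(): the state, without advancing time (a new reading comes with each control period).
- manip.grab_frame(name): name is "scene" or "top" or "wrist"; returns (picture, depth): 420x560x3 uint8, red, green, blue; 420x560 float32, m along the optical axis (not along the pixel's ray), 0 where there is no reading.
- manip.camera_model(name): a dict with "mtx" (3x3 intrinsics, pixels), "k1" (the pictures are not rectified: a ray, as slopes to the right and down, at radius r is drawn at 1 + k1 r^2 times it, then the intrinsics apply), "world_to_cam" (4x4, takes a point from world to camera coordinates). Camera axes: x right, y down, z forward; pixel columns grow to the right and rows downward; lengths in m; the calibration is good to about 2 mm. A picture is of the moment at which its call begins: read the wrist's pose just before it. camera_model takes no time and is no camera call; for the wrist camera it gives the pose at the moment of the call.
- manip.job_done(): hands the job in; it is judged then, once.
The state is a dict: "time": time; "joint_pos": joint angles; "joint_vel": joint speeds; "joint_efforts": joint torques, N m; "tool_pos": TCP position; "tool_rot": TCP orientation; "contact_force": force on the tool from outside, world axes, zero at the start; "ft_torque": the same for the moment, N m; "gripper_width": opening from 0.0 (shut) to 1.0 (fully open); "grasp_force": force on a finger pad.
Only numpy, scipy, OpenCV 4.12 (cv2) and the standard library are available. Lean on these libraries where they do the work, as an engineer would, in place of code of your own. Each camera call takes 0.05 s, during which the arm holds its last target. There are 200 camera calls.

### The job

The pink tray in the light-curing unit has finished curing: open the unit so that it can cool. With a fingertip, gently press the blue release tab until the amber-windowed lid springs ajar by itself, then push the lid up and all the way back until it rests open against its stop. Leave the tray in the unit and the bottle, green model and tweezers beside it where they are.

Things in the scene. Friction and masses are not known exactly. Their poses are not given: they have to be found in the camera images.
- curing_unit: white light-curing unit fixed to the bench, 200 deep (x), 180 wide (y), 95 high. Origin: centre of its underside on the bench; x points from its front (nearest the robot) to the hinge at its rear, z up. Front deck: local x -0.105 to -0.045, top 56 above the bench, display and keypad for show. Behind it the chamber, rim 82 high, under the lid. Latch hook: 7 to 12 before the chamber, 98 high (mm)
- tab_top (a point): centre of the top face of the blue ribbed release tab (26 mm deep by 36 mm wide), about 68 mm above the bench at rest, 37 mm in front of the chamber's front wall. Its axes are those of the unit while it is at rest
- release_tab: the blue release tab and its latch hook, one rocker; origin on its pivot (29 mm behind and 18 mm below tab_top). Pressed straight down at tab_top it tips against a spring (about 1.5 N to start, 4 to 5 N where the lid is let go, 3 to 4 mm down, 6 to 8 N at its end stop 6 mm down) and comes back up by itself
- latch (a joint): angle of the release tab and hook: 0 at rest, 0.2 fully pressed (rad); the lid is let go at about 0.11
- lid_hinge (a joint): lid angle, rad: 0 shut and latched, about 0.5 ajar (where spring pins leave it resting), 1.57 upright, 1.9 fully open on its stop. Once let go it rises to ajar within half a second. Between ajar and about 1.5 it sinks back to ajar unless something holds it up; past 1.65 it settles back onto its stop by itself in a second or two
- lid: the lid: white frame with an amber window, 129 mm long, 180 wide, 12 thick, about 0.22 kg. Origin on the hinge axis; shut, its axes are those of the unit; the panel reaches along its -x axis to 133 mm from the hinge, its underside 2 mm below the hinge axis. Lifting it at the front edge takes 1 to 3 N; push the edge up and back along its arc, a level push from ajar may bind by friction
- lid_edge (a point): middle of the lid's lower front edge, 133 mm from the hinge axis; 83 mm above the bench when shut, about 147 mm when ajar
- hinge_line (a point): middle of the hinge axis (which runs along the unit's y), fixed, at local (0.088, 0, 0.085) of the unit
- cured_tray: pink perforated impression tray, 80 x 81 x 15 mm, lying loose on the turntable in the chamber; origin at the centre of its underside, 27 mm above the bench
- bonding_bottle: small brown bottle with a white cap, 30 mm across, 58 mm high, loose on the bench left of the unit; origin at the centre of its underside
- green_model: pale green dental stone model, 52 x 68 x 23 mm, loose on the bench left of the unit; origin at the centre of its underside
- tweezers: steel tweezers, 124 mm long, 9 mm wide, 6 mm high, loose on the bench right of the unit; origin at the centre of their underside

How it is judged:
By the outcome, as a careful person would: the job done as asked, in the order asked, and still so for the second after the job is handed in, with the robot touching nothing.
It also fails if it takes over 53 s, if anything falls off the work surface, if the arm or the gripper's body presses on something with over 40 N, if the wrist force passes 120 N, or if a joint passes its speed limit or range.

## Working session

There is one attempt and no reset: what is moved stays moved. The work goes in short steps, Python scripts to look and compute and a shell command to move; the robot and the scene stay as the last step left them, time stands still between calls to the robot, and variables do not carry over. Pictures are saved under pics/ and viewed, at most 10 in all, crops included, and the job is handed in when it is done.

```bash
mkdir -p pics; cat > h.py <<'E'
import numpy as np,cv2
from plant import manip
def save(n,f):
    m=manip.camera_model(n);p,d=manip.grab_frame(n);cv2.imwrite(f'pics/{f}.png',p[:,:,::-1]);np.savez(f'pics/{f}.npz',p=p,d=d,K=m['mtx'],k=m['k1'],T=m['world_to_cam'])
def pt(f,u,v,depth=None):
    z=np.load(f'pics/{f}.npz');K=z['K'];k=float(z['k'])
    q=cv2.undistortPoints(np.array([[[u,v]]],float),K,np.array([k,0,0,0.]))[0,0]
    dd=z['d'][v-1:v+2,u-1:u+2];dd=dd[dd>0];dp=depth or np.median(dd)
    return (np.linalg.inv(z['T'])@[q[0]*dp,q[1]*dp,dp,1])[:3].round(4)
def grid(f):
    z=np.load(f'pics/{f}.npz');K=z['K'];k=float(z['k']);d=z['d'];h,w=d.shape
    uv=np.stack(np.meshgrid(np.arange(w),np.arange(h)),-1).reshape(-1,1,2).astype(float)
    q=cv2.undistortPoints(uv,K,np.array([k,0,0,0.])).reshape(h,w,2)
    P=np.dstack([q[...,0]*d,q[...,1]*d,d,np.ones_like(d)])@np.linalg.inv(z['T']).T
    P[d<=0]=np.nan
    return P[...,:3],z['p']
E
python3 - <<'E'
from h import *
save('scene','s0');save('top','t0');s=manip.state();print(s['tool_pos'],s['tool_rot'],s['time'],manip.grip_point_offset)
E
```

```text
[0.16455649 0.60236555 0.23015218] [-2.37150999e-04  1.32997977e-01  9.91115856e-01 -9.17586477e-04] 0.1 0.0187
```

View pics/t0.png

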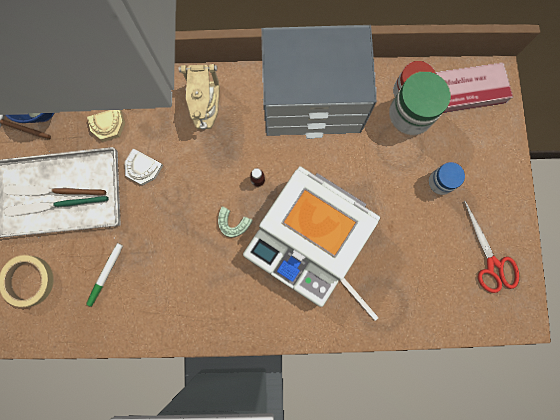

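View pics/s0.png

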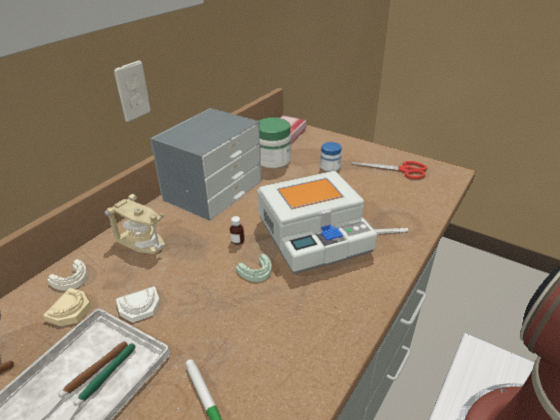

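The top view shows the unit around (312,238), with the blue tab at (291,268). The lid front edge runs from about (262,222) to (345,275), and the unit is yawed. Next I measure the pose.

```bash
python3 - <<'E'
from h import *
for f,b in (('t0',(235,160,390,310)),('s0',(250,170,390,270))):
    P,p=grid(f);u0,v0,u1,v1=b
    m=np.zeros(p.shape[:2],bool);m[v0:v1,u0:u1]=1
    r,g,bl=[p[...,i].astype(int) for i in range(3)]
    t=m&(bl>r+70)&(bl>g+50)
    # lid top
    z=P[...,2]; l=m&(z>.088)&(z<.102)
    tp=P[t];print(f,t.sum(),np.nanmedian(tp,0),np.nanmean(tp[tp[:,2]>.06],0), np.nanpercentile(tp[:,2],[10,50,90]))
    q=P[l][:,:2].astype(np.float32);rc=cv2.minAreaRect(q*1000);print(l.sum(),rc,np.nanmedian(z[l]))
    for n,s in (('tab',t),):
        print(cv2.minAreaRect((P[s&(z>.06)][:,:2]*1000).astype(np.float32)))
    u=m&(z>.045)&(z<.105);print('unit',cv2.minAreaRect((P[u][:,:2]*1000).astype(np.float32)))
    o=m&(r>200)&(bl<90);print('amber',cv2.minAreaRect((P[o][:,:2]*1000).astype(np.float32)),np.nanmedian(P[o],0))
E
```

```text
t0 344 [ 0.42927859 -0.19868002  0.06570572] [ 0.42965137 -0.19735022  0.06569794] [0.06340012 0.06570572 0.06779552]
6999 ((507.1768493652344, -251.63040161132812), (180.52671813964844, 148.06341552734375), 55.01789855957031) 0.09331670479870935
((431.52691650390625, -198.6068115234375), (35.43779373168945, 37.86139678955078), 54.68662643432617)
unit ((512.5166015625, -210.40823364257812), (254.33465576171875, 206.7515869140625), 55.09822463989258)
amber ((511.4135437011719, -254.5044708251953), (108.84069061279297, 69.27705383300781), 55.08039093017578) [ 0.5111024  -0.25457358  0.09200009]
s0 206 [ 0.42745135 -0.19730859  0.06772867] [ 0.42797964 -0.19618153  0.06756826] [0.06565122 0.06772867 0.06912773]
3347 ((506.9630126953125, -252.36782836914062), (177.54574584960938, 150.74037170410156), 54.94025421142578) 0.09551420064774302
((430.02484130859375, -199.01087951660156), (33.2426872253418, 41.70561218261719), 54.333282470703125)
unit ((543.317626953125, -277.4176025390625), (179.04518127441406, 335.946044921875), 55.337528228759766)
amber ((510.89361572265625, -258.3139343261719), (106.30406951904297, 67.36482238769531), 53.21697235107422) [ 0.51242406 -0.25635835  0.09420296]
```

```bash
R='python3 -m crank'
python3 -m crank '[{"turn":0.115},{"turn":0.115},{"turn":0.114},{"x":-3,"y":-1.1},{"x":-3,"y":-1.1}]' 0
python3 -m crank '[{"x":-4,"y":-1.4},{"x":-4,"y":-1.4},{"x":-4,"y":-1.4},{"x":-4,"y":-1.4},{"x":-4,"y":-1.4}]'
python3 -m crank '[{"x":-4,"y":-1.4},{"x":-4,"y":-1.4},{"x":-4,"y":-1.4},{"x":-4,"y":-1.4},{"x":-4,"y":-1.4}]'
python3 -m crank '[{"x":-2,"y":-3.4},{"x":-2,"y":-3.4},{"x":-2,"y":-3.4},{"x":-2,"y":-3.4},{"x":-2,"y":-3.4}]'
python3 -m crank '[{"x":-2,"y":-3.4},{"x":-2,"y":-3.4},{"x":-2,"y":-3.4},{"x":-1,"y":-1.7},{}]'
```

```text
schema error: expected keys x, y, z, turn
schema error: expected keys x, y, z, turn
schema error: expected keys x, y, z, turn
schema error: expected keys x, y, z, turn
schema error: expected keys x, y, z, turn
```

All four keys are required in every row.

```bash
python3 -m crank '[{"x":0,"y":0,"z":0,"turn":0.115},{"x":0,"y":0,"z":0,"turn":0.115},{"x":0,"y":0,"z":0,"turn":0.114},{"x":-3,"y":-1.1,"z":0,"turn":0},{"x":-3,"y":-1.1,"z":0,"turn":0}]' 0
python3 -m crank '[{"x":-4,"y":-1.4,"z":0,"turn":0},{"x":-4,"y":-1.4,"z":0,"turn":0},{"x":-4,"y":-1.4,"z":0,"turn":0},{"x":-4,"y":-1.4,"z":0,"turn":0},{"x":-4,"y":-1.4,"z":0,"turn":0}]'
python3 -m crank '[{"x":-4,"y":-1.4,"z":0,"turn":0},{"x":-4,"y":-1.4,"z":0,"turn":0},{"x":-4,"y":-1.4,"z":0,"turn":0},{"x":-4,"y":-1.4,"z":0,"turn":0},{"x":-4,"y":-1.4,"z":0,"turn":0}]'
```

```text
time: 0.6
tool_pos: [0.2011, 0.5498, 0.2304]
tool_rot: [-0.0, 0.3, 0.954, -0.001]
contact_force: [0.6, 0.2, 0.3]
gripper_width: 0.146
grasp_force: 0.0
time: 1.1
tool_pos: [0.3254, 0.3767, 0.2308]
tool_rot: [-0.0, 0.301, 0.954, -0.0]
contact_force: [0.6, 0.3, -0.3]
gripper_width: 0.002
grasp_force: 0.0
time: 1.6
tool_pos: [0.4491, 0.2047, 0.2309]
tool_rot: [-0.0, 0.301, 0.954, -0.0]
contact_force: [0.2, 0.3, -0.4]
gripper_width: 0.004
grasp_force: 0.0
```

```bash
python3 -m crank '[{"x":-2.5,"y":-4,"z":0,"turn":0},{"x":-2.5,"y":-4,"z":0,"turn":0},{"x":-2.5,"y":-4,"z":0,"turn":0},{"x":-2.5,"y":-4,"z":0,"turn":0},{"x":-2.5,"y":-4,"z":0,"turn":0}]'
python3 -m crank '[{"x":-2.5,"y":-4,"z":0,"turn":0},{"x":-2.5,"y":-4,"z":0,"turn":0},{"x":-2.5,"y":-4,"z":0,"turn":0},{"x":-0.8,"y":-2.1,"z":0,"turn":0},{"x":0,"y":0,"z":0,"turn":0}]'
python3 - <<'E'
from h import *
save('wrist','w1');save('scene','s1')
for f in('w1','s1'):
    P,p=grid(f);r,g,bl=[p[...,i].astype(int) for i in range(3)];z=P[...,2]
    t=(bl>r+70)&(bl>g+50)&(z>.05)&(z<.08)
    print(f,t.sum(),np.nanmean(P[t],0))
    if t.sum()>5: print(cv2.minAreaRect((P[t][:,:2]*1000).astype(np.float32)))
print(manip.state()['tool_pos'])
E
```

```text
time: 2.1
tool_pos: [0.4357, -0.0309, 0.231]
tool_rot: [0.0, 0.301, 0.954, 0.0]
contact_force: [1.0, -1.0, 0.3]
gripper_width: -0.002
grasp_force: 0.0
time: 2.6
tool_pos: [0.4226, -0.1946, 0.2307]
tool_rot: [-0.001, 0.303, 0.953, -0.0]
contact_force: [-0.5, 0.1, -0.7]
gripper_width: 0.001
grasp_force: 0.0
w1 1629 [ 0.42915206 -0.19787057  0.06708565]
((431.6887512207031, -199.63970947265625), (35.40878677368164, 39.090614318847656), 54.872196197509766)
s1 205 [ 0.42814262 -0.19653369  0.0675503 ]
((431.10870361328125, -199.66156005859375), (32.92230224609375, 40.770572662353516), 54.27002716064453)
[ 0.42320586 -0.19215566  0.23079856]
```

View pics/w1.png

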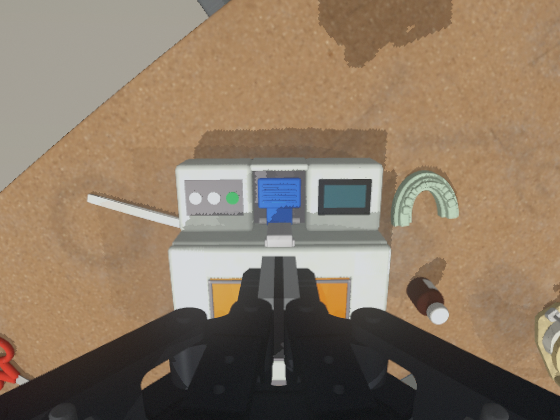

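The wrist view shows the tab's ribbed face at x 258–300, y 178–207, with a stem down to the hook at (279,240). The fingers are shut and aligned with the unit. I'll take the face centre itself, without the stem.

```bash
python3 - <<'E'
from h import *
for uv in ((279,192),(259,192),(299,192),(279,180),(279,206),(279,240),(200,300),(360,300)): print(uv,pt('w1',*uv))
u=np.array([.819,-.574]);v=np.array([.574,.819])
a=pt('w1',279,192)[:2]-manip.state()['tool_pos'][:2];print('from tcp to tab: back',a@u,'left',a@v)
E
```

```text
(279, 192) [ 0.4252 -0.195   0.0679]
(259, 192) [ 0.4158 -0.2087  0.0669]
(299, 192) [ 0.4352 -0.1816  0.0664]
(279, 180) [ 0.4171 -0.1893  0.0672]
(279, 206) [ 0.4352 -0.2021  0.0672]
(279, 240) [ 0.4507 -0.2131  0.0976]
(200, 300) [ 0.4569 -0.2975  0.0954]
(360, 300) [ 0.5332 -0.1895  0.0958]
from tcp to tab: back 0.0032658474815338255 left -0.0011848775354000858
```

```bash
python3 -m crank '[{"x":0,"y":0,"z":3,"turn":0},{"x":0,"y":0,"z":3,"turn":0},{"x":0,"y":0,"z":3,"turn":0},{"x":0,"y":0,"z":3,"turn":0},{"x":0,"y":0,"z":2,"turn":0}]'
python3 -m crank '[{"x":0,"y":0,"z":0.8,"turn":0},{"x":0,"y":0,"z":0.3,"turn":0},{"x":0,"y":0,"z":0.2,"turn":0},{"x":0,"y":0,"z":0,"turn":0},{"x":0,"y":0,"z":0,"turn":0}]'
```

```text
time: 3.2
tool_pos: [0.4227, -0.1899, 0.0888]
tool_rot: [-0.001, 0.3, 0.954, 0.001]
contact_force: [-0.1, -1.1, 0.0]
gripper_width: 0.001
grasp_force: 0.0
time: 3.7
tool_pos: [0.4243, -0.1927, 0.0796]
tool_rot: [0.001, 0.301, 0.954, -0.0]
contact_force: [-0.8, 0.1, 0.5]
gripper_width: 0.002
grasp_force: 0.0
```

```bash
python3 -m crank '[{"x":0,"y":0,"z":0.3,"turn":0},{"x":0,"y":0,"z":0.3,"turn":0},{"x":0,"y":0,"z":0.2,"turn":0},{"x":0,"y":0,"z":0,"turn":0},{"x":0,"y":0,"z":0,"turn":0}]'
python3 -m crank '[{"x":0,"y":0,"z":0.1,"turn":0},{"x":0,"y":0,"z":0.1,"turn":0},{"x":0,"y":0,"z":0,"turn":0},{"x":0,"y":0,"z":0,"turn":0},{"x":0,"y":0,"z":0,"turn":0}]'
python3 -m crank '[{"x":0,"y":0,"z":0.1,"turn":0},{"x":0,"y":0,"z":0,"turn":0},{"x":0,"y":0,"z":0,"turn":0}]'
```

```text
time: 4.2
tool_pos: [0.4234, -0.1923, 0.0702]
tool_rot: [-0.0, 0.301, 0.954, 0.0]
contact_force: [-0.6, 0.5, -0.4]
gripper_width: 0.001
grasp_force: 0.0
time: 4.7
tool_pos: [0.4235, -0.1923, 0.0684]
tool_rot: [0.0, 0.301, 0.954, -0.0]
contact_force: [-0.0, -0.1, 0.3]
gripper_width: -0.001
grasp_force: 0.0
time: 5.0
tool_pos: [0.4235, -0.1923, 0.0673]
tool_rot: [-0.0, 0.301, 0.954, 0.0]
contact_force: [-0.6, 0.2, 0.2]
gripper_width: -0.001
grasp_force: 0.0
```

```bash
for i in 1 ; do python3 -m crank '[{"x":0,"y":0,"z":0.1,"turn":0},{"x":0,"y":0,"z":0,"turn":0},{"x":0,"y":0,"z":0,"turn":0}]'
python3 -m crank '[{"x":0,"y":0,"z":0.1,"turn":0},{"x":0,"y":0,"z":0,"turn":0},{"x":0,"y":0,"z":0,"turn":0}]'; done | grep -E "pos|force"
```

```text
tool_pos: [0.4234, -0.1922, 0.0664]
contact_force: [-1.3, 0.4, 3.0]
grasp_force: 1.4
tool_pos: [0.4234, -0.1922, 0.0654]
contact_force: [-2.9, 2.6, 4.9]
grasp_force: 2.4
```

```bash
python3 -m crank '[{"x":0,"y":0,"z":0.05,"turn":0},{"x":0,"y":0,"z":0.05,"turn":0},{"x":0,"y":0,"z":0,"turn":0}]'| grep -E "pos|force"
python3 - <<'E'
from h import *
save('scene','s2')
P,p=grid('s2');print(np.nanpercentile(P[170:220,260:370,2],[50,90,97]), [pt('s2',310,193),pt('s2',332,222)])
E
```

```text
tool_pos: [0.4231, -0.192, 0.0642]
contact_force: [-4.7, 3.6, 5.8]
grasp_force: 3.0
[0.10492668 0.2011069  0.21883008] [array([ 0.5036, -0.2459,  0.102 ]), array([ 0.4181, -0.1785,  0.1071])]
```

```bash
python3 - <<'E'
from h import *
print([pt(s,310,193) for s in('s0','s1','s2')])
z=cv2.imread('pics/s2.png')[130:290,220:420];cv2.imwrite('pics/s2c.png',cv2.resize(z,None,fx=3.5,fy=3.5,interpolation=2))
E
```

```text
[array([ 0.5093, -0.256 ,  0.0943]), array([ 0.5098, -0.2569,  0.0937]), array([ 0.5036, -0.2459,  0.102 ])]
```

View pics/s2c.png

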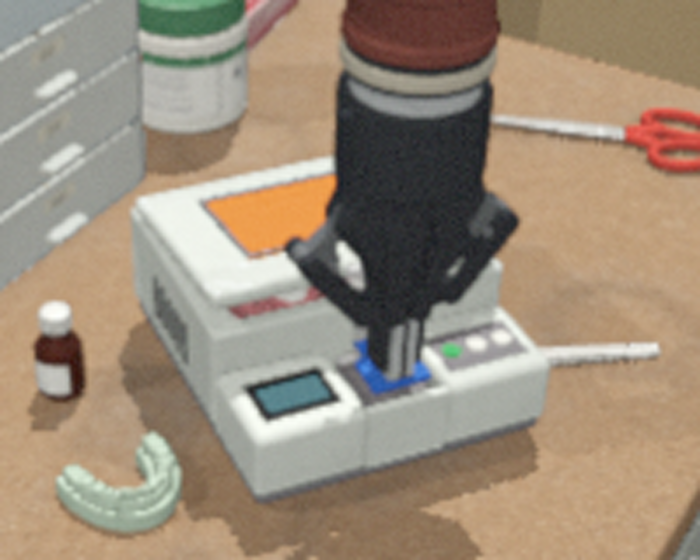

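The lid has been let go: a gap showing the pink tray is visible under its front edge (crop 250,300). I'll ease off the tab and check that the lid rises.

```bash
python3 -m crank '[{"x":0.1,"y":0,"z":0,"turn":0},{"x":0.1,"y":0,"z":0,"turn":0},{"x":0,"y":0,"z":0,"turn":0}]'| grep -E "time|pos|force"
python3 - <<'E'
from h import *
save('scene','s3')
P,p=grid('s3')
for uv in((275,190),(280,205),(290,200),(284,214)):print([pt(s,*uv) for s in('s0','s2','s3')])
E
```

```text
time: 6.25
tool_pos: [0.4226, -0.1917, 0.0647]
contact_force: [1.7, -1.1, 1.9]
grasp_force: 0.9
[array([ 0.5743, -0.2247,  0.0957]), array([ 0.5708, -0.2197,  0.0997]), array([ 0.5395, -0.1745,  0.1354])]
[array([ 0.5359, -0.1855,  0.0957]), array([ 0.5266, -0.1717,  0.1073]), array([ 0.5804, -0.2515,  0.04  ])]
[array([ 0.53  , -0.2126,  0.0942]), array([ 0.5209, -0.1983,  0.1058]), array([ 0.5669, -0.2709,  0.0472])]
[array([ 0.5127, -0.1643,  0.0961]), array([ 0.5044, -0.1517,  0.1071]), array([ 0.5591, -0.2349,  0.0344])]
```

```bash
python3 -m crank '[{"x":0.3,"y":0,"z":-1,"turn":0},{"x":0.7,"y":0,"z":-1,"turn":0},{"x":0,"y":0,"z":-1,"turn":0},{"x":0,"y":0,"z":-1,"turn":0},{"x":0,"y":0,"z":-1,"turn":0}]'| grep -E "time|pos|force"
python3 - <<'E'
from h import *
save('scene','s4');save('top','t4');save('wrist','w4')
u=np.array([.819,-.574]);v=np.array([.574,.819]);H=np.array([.5657,-.293])
for f in('s4','t4'):
    P,p=grid(f);lx=(P[...,:2]-H)@u;ly=(P[...,:2]-H)@v;z=P[...,2]
    m=(z>.1)&(abs(ly)>.055)&(abs(ly)<.09)&(lx>-.14)&(lx<.03)
    a=np.polyfit(lx[m],z[m],1);print(f,m.sum(),a,np.arctan(-a[0]),lx[m].min(),z[m].max(),ly[m].min(),ly[m].max())
E
python3 -c "
import cv2,numpy as np
a=cv2.imread('pics/s4.png')[110:300,210:420];b=cv2.imread('pics/w4.png')
cv2.imwrite('pics/c4.png',np.hstack([cv2.resize(a,(400,362)),cv2.resize(b,(400,300))[:,:] if 0 else cv2.copyMakeBorder(cv2.resize(b,(400,300)),0,62,0,0,0)]))"
```

```text
time: 6.8
tool_pos: [0.4138, -0.1855, 0.1152]
contact_force: [-0.1, 0.4, 0.2]
grasp_force: 0.0
s4 258 [-0.55611721  0.09615092] 0.507527593206816 -0.11469557859007168 0.16266259025773938 0.0550163695242922 0.08851166578324511
t4 2148 [-0.58146028  0.09592055] 0.5266757941983334 -0.11469360865297512 0.16281002009843082 -0.08995210358732247 0.0899177093297869
```

View pics/c4.png

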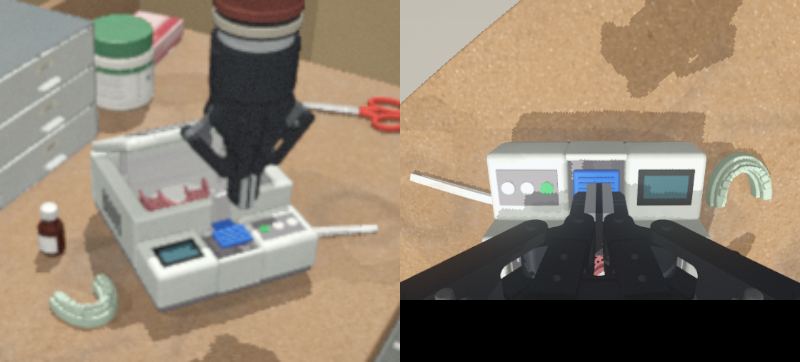

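The lid is ajar at about 0.52 rad, with its edge 59 mm behind the finger, and the tab is back up. I'll approach below the edge and then push up and back along the arc.

```bash
python3 -m crank '[{"x":-1,"y":0,"z":0.4,"turn":0},{"x":-1.5,"y":0,"z":0.4,"turn":0},{"x":-1.5,"y":0,"z":0,"turn":0},{"x":-1,"y":0,"z":0,"turn":0},{"x":0,"y":0,"z":0,"turn":0}]'| grep -E "time|pos|force"
python3 -m crank '[{"x":-0.3,"y":0,"z":0,"turn":0},{"x":-0.2,"y":0,"z":-0.1,"turn":0},{"x":-0.2,"y":0,"z":-0.2,"turn":0},{"x":-0.2,"y":0,"z":-0.3,"turn":0},{"x":0,"y":0,"z":0,"turn":0}]'| grep -E "time|pos|force"
```

```text
time: 7.45
tool_pos: [0.4551, -0.2145, 0.1061]
contact_force: [0.1, -0.2, 0.2]
grasp_force: 0.0
time: 7.95
tool_pos: [0.4621, -0.2192, 0.1129]
contact_force: [-3.0, 0.9, 0.3]
grasp_force: 0.0
```

```bash
python3 -m crank '[{"x":-0.2,"y":0,"z":-0.5,"turn":0},{"x":-0.3,"y":0,"z":-0.5,"turn":0},{"x":-0.3,"y":0,"z":-0.5,"turn":0},{"x":-0.3,"y":0,"z":-0.4,"turn":0},{"x":-0.3,"y":0,"z":-0.4,"turn":0}]'| grep -E "time|pos|force"
python3 - <<'E'
from h import *
save('top','t5')
u=np.array([.819,-.574]);v=np.array([.574,.819]);H=np.array([.5657,-.293])
P,p=grid('t5');lx=(P[...,:2]-H)@u;ly=(P[...,:2]-H)@v;z=P[...,2]
m=(z>.1)&(abs(ly)>.06)&(abs(ly)<.09)&(lx>-.14)&(lx<.03);print(m.sum(),np.arctan(-np.polyfit(lx[m],z[m],1)[0]),lx[m].min(),z[m].max())
E
```

```text
time: 8.45
tool_pos: [0.4739, -0.2276, 0.1359]
contact_force: [-1.1, -0.2, -0.7]
grasp_force: 0.0
282 -0.15915452099264238 -0.13893738284624577 0.4512453354200737
```

```bash
cat > ang.py <<'E'
from h import *
import sys
f=sys.argv[1]; save('top',f);save('scene',f+'s')
u=np.array([.819,-.574]);v=np.array([.574,.819]);H=np.array([.5657,-.293])
for g in(f,f+'s'):
    P,p=grid(g);lx=(P[...,:2]-H)@u;ly=(P[...,:2]-H)@v;z=P[...,2]
    m=(z>.1)&(z<.23)&(abs(ly)>.072)&(abs(ly)<.09)&(lx>-.14)&(lx<.08)
    if m.sum()>10: print(g,m.sum(),'angle',np.median(np.arctan2(z[m]-.085,-lx[m])),'xmin',lx[m].min(),'zmax',z[m].max())
E
python3 ang.py t6
```

```text
t6s 323 angle 0.7654622126678484 xmin -0.09717016005066306 zmax 0.18421230482288553
```

The lid is following at about 0.7 rad, so I'll continue along the arc.

```bash
python3 -m crank '[{"x":-0.4,"y":0,"z":-0.4,"turn":0},{"x":-0.4,"y":0,"z":-0.4,"turn":0},{"x":-0.4,"y":0,"z":-0.4,"turn":0},{"x":-0.4,"y":0,"z":-0.4,"turn":0},{"x":-0.4,"y":0,"z":-0.4,"turn":0}]'| grep -E "time|pos|force"
python3 -m crank '[{"x":-0.4,"y":0,"z":-0.3,"turn":0},{"x":-0.4,"y":0,"z":-0.3,"turn":0},{"x":-0.5,"y":0,"z":-0.3,"turn":0},{"x":-0.5,"y":0,"z":-0.3,"turn":0},{"x":-0.5,"y":0,"z":-0.3,"turn":0}]'| grep -E "time|pos|force"
python3 ang.py t7
```

```text
time: 9.1
tool_pos: [0.4903, -0.239, 0.1557]
contact_force: [0.1, 1.1, -1.9]
grasp_force: 0.0
time: 9.6
tool_pos: [0.5091, -0.2522, 0.1705]
contact_force: [0.5, 0.2, -0.2]
grasp_force: 0.0
t7s 612 angle 1.1248060062204135 xmin -0.05821515113925855 zmax 0.2103662008365021
```

```bash
python3 -m crank '[{"x":-0.5,"y":0,"z":-0.2,"turn":0},{"x":-0.5,"y":0,"z":-0.2,"turn":0},{"x":-0.5,"y":0,"z":-0.2,"turn":0},{"x":-0.5,"y":0,"z":-0.2,"turn":0},{"x":-0.5,"y":0,"z":-0.2,"turn":0}]'| grep -E "time|pos|force"
python3 -m crank '[{"x":-0.5,"y":0,"z":-0.1,"turn":0},{"x":-0.5,"y":0,"z":-0.1,"turn":0},{"x":-0.5,"y":0,"z":-0.1,"turn":0},{"x":-0.5,"y":0,"z":-0.1,"turn":0},{"x":-0.5,"y":0,"z":-0.1,"turn":0}]'| grep -E "time|pos|force"
python3 -m crank '[{"x":-0.5,"y":0,"z":0,"turn":0},{"x":-0.5,"y":0,"z":0,"turn":0},{"x":-0.4,"y":0,"z":0,"turn":0},{"x":-0.4,"y":0,"z":0,"turn":0},{"x":0,"y":0,"z":0,"turn":0}]'| grep -E "time|pos|force"
python3 ang.py t8
```

```text
time: 10.2
tool_pos: [0.5295, -0.2666, 0.1804]
contact_force: [-0.4, 0.9, -1.1]
grasp_force: 0.1
time: 10.7
tool_pos: [0.55, -0.2808, 0.1853]
contact_force: [-0.8, 0.0, 0.4]
grasp_force: 0.1
time: 11.2
tool_pos: [0.5647, -0.2912, 0.1853]
contact_force: [0.0, 0.7, 0.5]
grasp_force: 0.0
t8s 860 angle 1.8237150850088264 xmin -0.001683045685844715 zmax 0.2134141479794603
```

```bash
python3 -m crank '[{"x":-0.4,"y":0,"z":0,"turn":0},{"x":-0.4,"y":0,"z":0,"turn":0},{"x":-0.3,"y":0,"z":0,"turn":0},{"x":0,"y":0,"z":0,"turn":0},{"x":0,"y":0,"z":0,"turn":0}]'| grep -E "time|pos|force"
python3 -m crank '[{"x":1,"y":0,"z":0,"turn":0},{"x":2,"y":0,"z":-1,"turn":0},{"x":2,"y":0,"z":-2,"turn":0},{"x":3,"y":0,"z":-2,"turn":0},{"x":3,"y":0,"z":-2,"turn":0}]'| grep -E "time|pos|force"
python3 -m crank '[{"x":3,"y":0,"z":0,"turn":0},{"x":3,"y":0,"z":0,"turn":0},{"x":1,"y":0,"z":0,"turn":0},{"x":0,"y":0,"z":0,"turn":0},{"x":0,"y":0,"z":0,"turn":0}]'| grep -E "time|pos|force"
python3 -m crank '[{"x":0,"y":0,"z":0,"turn":0},{"x":0,"y":0,"z":0,"turn":0},{"x":0,"y":0,"z":0,"turn":0},{"x":0,"y":0,"z":0,"turn":0},{"x":0,"y":0,"z":0,"turn":0}]'| grep -E "time|pos|force"
python3 ang.py t9; sleep 0
python3 -m crank '[{"x":0,"y":0,"z":0,"turn":0},{"x":0,"y":0,"z":0,"turn":0},{"x":0,"y":0,"z":0,"turn":0},{"x":0,"y":0,"z":0,"turn":0},{"x":0,"y":0,"z":0,"turn":0}]'| grep -E "time"
python3 ang.py t10
python3 -c "
import cv2,numpy as np
a=cv2.imread('pics/t10s.png')[110:300,210:420];b=cv2.imread('pics/t10.png')[130:330,190:410]
cv2.imwrite('pics/c10.png',np.hstack([cv2.resize(a,(400,362)),cv2.resize(b,(400,362))]))"
```

```text
time: 11.8
tool_pos: [0.5735, -0.2973, 0.1853]
contact_force: [0.6, -0.2, 0.3]
grasp_force: 0.0
time: 12.3
tool_pos: [0.4818, -0.2331, 0.2557]
contact_force: [-0.5, 0.3, 1.0]
grasp_force: 0.0
time: 12.8
tool_pos: [0.4263, -0.1943, 0.2554]
contact_force: [0.5, 0.3, 0.6]
grasp_force: 0.0
time: 13.3
tool_pos: [0.4261, -0.1941, 0.2552]
contact_force: [-0.9, -0.9, 0.0]
grasp_force: 0.0
t9 910 angle 1.875991410644767 xmin 0.0017830090029920453 zmax 0.2111986440226442
t9s 782 angle 1.871843340240602 xmin -0.0007810639738640287 zmax 0.2111801645372841
time: 13.9
t10 910 angle 1.8758805279832675 xmin 0.001168756656784094 zmax 0.21098184799539987
t10s 787 angle 1.875197341706257 xmin -0.0026027095482967963 zmax 0.211126180990987
```

View pics/c10.png

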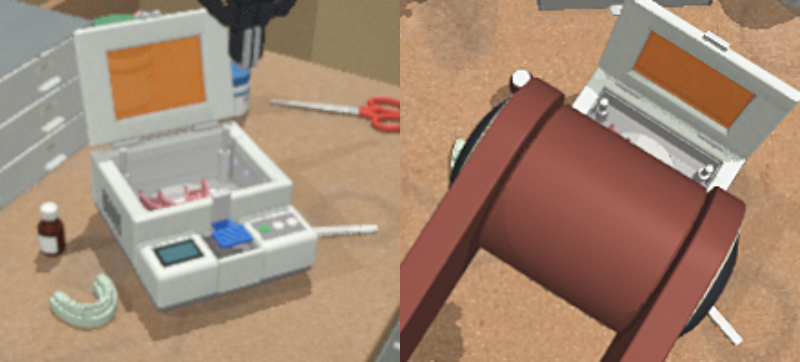

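The lid rests fully open and isn't moving (about 1.88 rad in two looks). The tray is still inside, the bottle, model and tweezers are in place, and the robot is clear of everything.

```bash
python3 -c "
from plant import manip
print(manip.job_done())"
```

```text
the job is handed in; nothing more can be done
None
```

The curing unit is open: the tab press let the lid spring ajar, and I pushed it back until it rested fully open (about 1.88 rad measured, stop at 1.9). The tray is still inside, the bottle, model and tweezers were not touched, and the job was handed in at about 14 s.

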